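# Get the bridge girder out through the layout's access hatch

## Robot

A 6-joint arm with a two-finger parallel gripper is mounted at the origin on the work surface. World frame = base frame: x ahead of the robot, y to its left, z up, the work surface at z = 0. Lengths are in m, angles in rad, forces in N, time in s.
With the tool pointing down it reaches from about 0.325 to 0.85 m from the base axis. Payload 4.4 kg.
Tool frame: the origin (TCP) lies midway between the tips of the shut fingers; the grasp point (between the pads) lies 19 mm behind it; z points along the fingers, y is the line along which they close (so a half turn about z gives the same grasp; the last joint's range is limited). The gripper opens to 94 mm and grips with 3 to 60 N. Pads are 16 mm wide; open, the fingers measure 119 mm over their backs; the gripper's body (75 mm by 177 mm) begins 78 mm behind the grasp point.
Start: joints at [1.012, 0.207, 1.542, -0, 1.393, -0.15], TCP at [0.228, 0.528, 0.205] pointing down, gripper open.
Joint ranges: [-2.73, 2.73], [-0.86, 2.22], [0.23, 2.46], [-1.11, 4.25], [0.08, 2.63], [-2.82, 2.82]. Speed limits (rad/s): [2.79, 2.79, 3.14, 3.14, 3.14, 3.14].

## Interface

Orientations are given as [roll, pitch, yaw] about the fixed x, y, z axes, in that order (R = Rz(yaw) Ry(pitch) Rx(roll)).
In Python, from station import * gives the robot as it stands.
- The arm moves only by the tool send_rows, never from a script. Its argument "steps" is a list of rows, each a list of 5 numbers: the closure, from 0 (fully open) to 1 (shut), then the shift along the tool's x, y, z in cm, then the turn about the tool's z in degrees. A call has 1 to 12 rows; each row shifts and turns the commanded pose from where the row before left it, along the tool's axes as they then stand; what a row does not reach is not made up. A row lasts 1/12 s, in which the tool goes at most 41.7 mm and 7.16 degrees, less where a joint would pass 70% of its speed; a pose out of reach is approached as far as the arm can. A call with a gripper value outside its range is refused whole. The fingers move at their own pace and stop on an object; "grip_force" is the grip in N (left out, the last holds). Time passes only in rows, so rows that do not move let the fingers close. It gives the time, the measured TCP pose, the force, the opening and the grip force at its end, in the units of the state.
- sense(): the state, without advancing time (a new reading comes with each control period).
- get_image(name): name is "scene" or "top" or "wrist"; returns the picture (420x560x3 uint8, red, green, blue); there is no depth.
- get_calibration(name): a dict with "mtx" (3x3 intrinsics, pixels), "rvec" (rotation vector, rad) and "tvec" (3), from world to camera coordinates, as OpenCV has them. Camera axes: x right, y down, z forward; pixel columns grow to the right and rows downward; lengths in m; the calibration is good to about 2 mm. A picture is of the moment at which its call begins: read the wrist's pose just before it. get_calibration takes no time and is no camera call; for the wrist camera it gives the pose at the moment of the call.
- hand_in(): hands the job in; it is judged then, once.
The state is a dict: "time": time; "joint_positions": joint angles; "dq": joint speeds; "effort": joint torques, N m; "position": TCP position; "tool_rot": TCP orientation; "force": force on the tool from outside, world axes, zero at the start; "moment": the same for the moment, N m; "opening": opening from 0.0 (shut) to 1.0 (fully open); "grip_force": force on a finger pad.
Only numpy, scipy, OpenCV 4.12 (cv2) and the standard library are available. Lean on these libraries where they do the work, as an engineer would, in place of code of your own. Each camera call takes 0.05 s, during which the arm holds its last target. There are 200 camera calls.

## Task

The long bridge girder has ended up inside the layout module, under its deck, and is too long to come straight up: tilt it, bring the end you can see up through the access hatch first, and draw the rest out after it without forcing it against the module. Finish still holding the girder still and roughly level (within 15 degrees), all of it at least 60 mm above the deck's height and touching nothing but the gripper; do not put it down or let go. Leave the other things on the table and deck where they are.

Things in the scene. Friction and masses are not known exactly. Their poses are not given: they have to be found in the camera images.
- module: Model railway module, fixed to the table: a closed shallow box, grey walls 10 mm thick, plywood floor and deck, with an access hatch in the deck. Origin on the table under the hatch's centre, z up. Box spans x -120 to 120, y -280 to 110 mm. Floor top at z = 6, deck underside 70, deck top 76 mm. Glued fir trees up to 60 mm tall on the deck at y below -190, x above 50 mm.
- hatch (a point): Centre of the access hatch at deck-top height; axes as the module's. The hatch is a hole 190 mm (x) by 170 mm (y). From its -y edge the deck (6 mm thick) covers a cavity 175 mm deep; behind its +y edge the cavity is only 15 mm deep, behind each x edge 15 mm.
- girder: The bridge girder: straight dark metal bar 280 mm long (its x), 18 wide (y), 26 tall (z), 0.10 to 0.25 kg, balanced at its middle, loose on the module's floor. Origin at the middle of its underside. Its +x end shows in the hatch, 25 to 60 mm short of the hatch's +y edge; the rest runs under the deck toward the module's -y, within 7 degrees of it.
- end_a (a point): Girder's end seen in the hatch: centre of the lower edge of its +x end face.
- end_b (a point): Girder's other end, under the deck: centre of the lower edge of its -x end face.
- house: Bystander: small model house, 60 x 70 mm, 55 mm tall, standing on the deck, loose; origin at the centre of its underside.
- paint: Bystander: paint jar, 44 mm wide, 65 mm tall, loose; origin at the centre of its underside.
- glue: Bystander: glue bottle, 48 mm wide, 130 mm tall, loose; origin at the centre of its underside.
- wagon: Bystander: model goods wagon 130 x 34 mm, 45 mm tall, loose; origin at the centre of its underside.
- mug: Bystander: white mug, 76 mm wide, 85 mm tall, loose; origin at the centre of its underside.
- driver: Bystander: screwdriver lying down, loose; origin at the middle of the tool's underside.
- offcut: Bystander: short girder offcut 60 x 14 mm, 20 mm tall, lying crosswise on the module's floor in the hatch, along its +y edge, loose; origin at the centre of its underside.
- tree: Bystander: model fir tree on a foot, 44 mm wide, 125 mm tall, loose; origin at the centre of its underside.

How it is judged:
By the outcome, as a careful person would: the job done as asked, in the order asked, and still so for the second after the job is handed in, while the arm keeps its last pose, push and grip.
It also fails if it takes over 35 s, if anything falls off the work surface, if the arm or the gripper's body presses on something with over 40 N, if the wrist force passes 120 N, or if a joint passes its speed limit or range.

## Working session

There is one attempt and no reset: what is moved stays moved. The work goes in short steps, Python scripts to look and compute and a tool call to move; the robot and the scene stay as the last step left them, time stands still between calls to the robot, and variables do not carry over. Pictures are saved under pics/ and viewed, at most 10 in all, crops included, and the job is handed in when it is done.

Besides the shell and the picture viewer there is one more tool, called in YAML: its name, and indented under it one key for each argument. send_rows: Moves the arm, as the interface text tells. Its arguments: {"type":"object","properties":{"steps":{"type":"array"},"grip_force":{"type":"number"}},"required":["steps"]}

```bash
mkdir -p pics; ls; python3 - <<'E'
from station import *
import cv2
s=sense();print({k:s[k] for k in('time','position','tool_rot','force','opening')})
for n in('top','scene'):
    cv2.imwrite(f'pics/{n}0.png',cv2.cvtColor(get_image(n),cv2.COLOR_RGB2BGR))
    print(get_calibration(n))
E
```

```text
pics
{'time': 0.0, 'position': array([0.22764533, 0.5271725 , 0.20431562]), 'tool_rot': array([-3.13940657e+00, -3.05404252e-04,  2.73376889e+00]), 'force': array([0.1969531 , 0.62828757, 1.03173563]), 'opening': 0.9972222505557603}
{'mtx': array([[473.4449083 ,   0.        , 278.98099998],
       [  0.        , 473.4449083 , 205.02102578],
       [  0.        ,   0.        ,   1.        ]]), 'rvec': array([ 2.16986426, -2.14880039,  0.12878368]), 'tvec': array([0.00618456, 0.56764276, 1.31687462])}
{'mtx': array([[434.95324269,   0.        , 280.06237483],
       [  0.        , 434.95324269, 210.15354884],
       [  0.        ,   0.        ,   1.        ]]), 'rvec': array([ 2.19425297,  1.42071   , -0.45323051]), 'tvec': array([-0.25799928, -0.34798247,  1.55360627])}
```

View pics/top0.png

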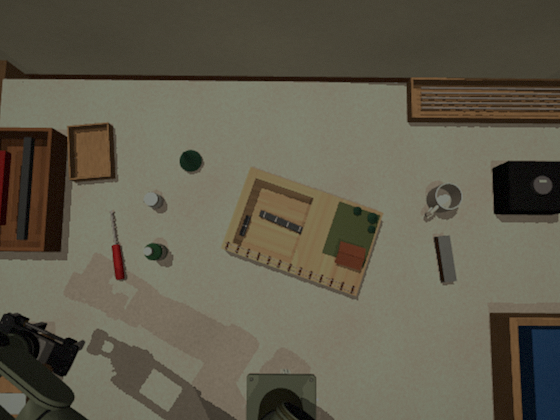

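View pics/scene0.png

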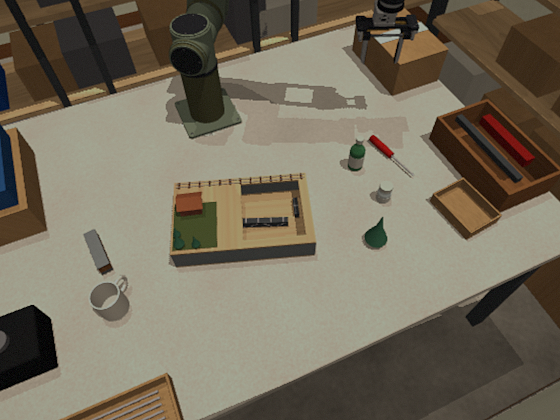

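The top view shows the module with corners near (250,168), (382,213), (358,298) and (225,248). The hatch is at its left, with the girder visible from about (260,213) to (302,232). The offcut is at (245,226), the house at (351,255) and the trees near (365,215).

```bash
cat > h.py <<'E'
from station import *
import numpy as np, cv2
def ray(name_or_cal,px,z):
    c=get_calibration(name_or_cal) if isinstance(name_or_cal,str) else name_or_cal
    R=cv2.Rodrigues(np.array(c['rvec'],float))[0];t=np.array(c['tvec'],float).ravel()
    u=cv2.undistortPoints(np.array(px,float).reshape(-1,1,2),c['mtx'],None).reshape(-1,2)
    d=np.c_[u,np.ones(len(u))]@R; o=-R.T@t
    return o+d*((z-o[2])/d[:,2])[:,None]
def proj(name_or_cal,P):
    c=get_calibration(name_or_cal) if isinstance(name_or_cal,str) else name_or_cal
    return cv2.projectPoints(np.array(P,float).reshape(-1,3),c['rvec'],c['tvec'],c['mtx'],None)[0].reshape(-1,2)
def save(n,im): cv2.imwrite(f'pics/{n}.png',cv2.cvtColor(im,cv2.COLOR_RGB2BGR))
E
python3 - <<'E'
from h import *
im=get_image('top')
save('topcrop',cv2.resize(im[155:310,215:395],None,fx=4,fy=3.8,interpolation=cv2.INTER_CUBIC)[:590])
np.set_printoptions(precision=4,suppress=True)
print('deck',ray('top',[(250,168),(382,213),(358,298),(225,248)],.076))
sub=im[175:250,240:318].astype(int); g=(sub.max(2)<75)|((sub[...,2]>=sub[...,0]-3)&(sub.max(2)<150))
n,l,st,c=cv2.connectedComponentsWithStats(g.astype(np.uint8))
for i in range(1,n):
    if st[i,4]>25:
        p=np.argwhere(l==i)[:,::-1]+[240,175]; r=cv2.minAreaRect(p.astype(np.float32)); print(st[i],r)
        print(ray('top',cv2.boxPoints(r),.032))
E
```

```text
deck [[ 0.6658  0.0935  0.076 ]
 [ 0.5431 -0.2727  0.076 ]
 [ 0.3117 -0.2042  0.076 ]
 [ 0.4427  0.1581  0.076 ]]
[46 20 27  9 52] ((298.7492370605469, 199.08995056152344), (26.291378021240234, 5.32181978225708), 6.842773914337158)
[[ 0.582  -0.0064  0.032 ]
 [ 0.5973 -0.0081  0.032 ]
 [ 0.5889 -0.0829  0.032 ]
 [ 0.5737 -0.0811  0.032 ]]
[ 19  36  44  23 282] ((280.42242431640625, 221.6810302734375), (45.16941833496094, 7.221854209899902), 23.198589324951172)
[[ 0.5354  0.0705  0.032 ]
 [ 0.5545  0.0627  0.032 ]
 [ 0.5048 -0.056   0.032 ]
 [ 0.4859 -0.048   0.032 ]]
[  0  39  11  23 138] ((244.7500457763672, 225.25003051757812), (6.640782356262207, 22.76839828491211), 18.434947967529297)
[[0.481  0.1271 0.032 ]
 [0.5428 0.1078 0.032 ]
 [0.537  0.0897 0.032 ]
 [0.4753 0.1091 0.032 ]]
```

View pics/topcrop.png

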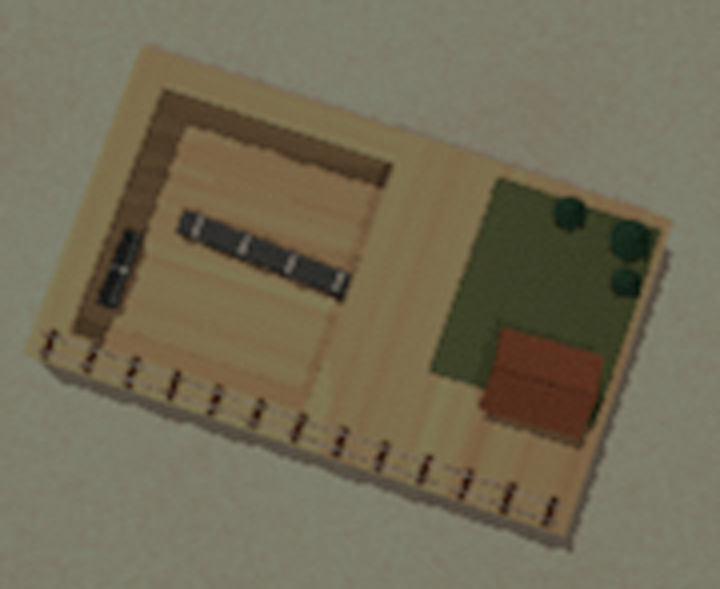

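The crop shows the girder's near end at about (185,222), its deck-edge end at (345,290) and the offcut at (120,268). The fence runs along the robot-side edge. I'm moving above the grip point, about 75 mm from end A.

send_rows:
  steps:
    - [0.3, -2.97, -2.33, 0, 0]
    - [0.3, -2.97, -2.33, 0, 0]
    - [0.3, -2.97, -2.33, 0, 0]
    - [0.3, -2.97, -2.33, 0, 0]
    - [0.3, -2.97, -2.33, 0, 0]
    - [0.3, -2.97, -2.33, 0, 0]
    - [0.3, -2.97, -2.33, 0, 0]
    - [0.3, -2.97, -2.33, 0, 0]
    - [0.3, -2.97, -2.33, 0, 0]
    - [0.3, -2.97, -2.33, 0, 0]
    - [0.3, -2.97, -2.33, 0, 0]
    - [0.3, -2.97, -2.33, 0, 0]

```text
time: 1.15
position: [0.4446, 0.128, 0.2053]
tool_rot: [3.142, -0.0, 2.734]
force: [1.6, 0.2, 0.2]
opening: 0.7
grip_force: 0.0
```

send_rows:
  steps:
    - [0.3, -2.97, -2.33, 0, 0]
    - [0.3, -2.97, -2.33, 0, 0]
    - [0.3, -2.97, -2.33, 0, 0]
    - [0.3, -2.97, -2.33, 0, 0]
    - [0.3, 0, 0, 0, 6.87]
    - [0.3, 0, 0, 0, 6.87]
    - [0.3, 0, 0, 0, 6.87]
    - [0.3, 0, 0, 0, 6.87]
    - [0.3, 0, 0, 0, 6.87]
    - [0.3, 0, 0, 0, 6.87]
    - [0.3, 0, 0, 0, 6.87]
    - [0.3, 0, 0, 0, 6.87]

```text
time: 2.15
position: [0.5161, -0.0028, 0.205]
tool_rot: [-3.141, -0.0, 1.769]
force: [0.6, 0.2, 0.0]
opening: 0.7
grip_force: 0.0
```

send_rows:
  steps:
    - [0.3, 0, 0, 0, 6.87]
    - [0.3, 0, 0, 0, 6.87]
    - [0.3, 0, 0, 0, 6.87]
    - [0.3, 0, 0, 0, 6.87]
    - [0.3, 0, 0, 0, 6.87]
    - [0.3, 0, 0, 0, 0]
    - [0.3, 0, 0, 0, 0]

```text
time: 2.73
position: [0.5162, -0.0028, 0.2052]
tool_rot: [-3.141, 0.0, 1.178]
force: [0.0, -0.5, -0.6]
opening: 0.703
grip_force: 0.0
```

```bash
python3 - <<'E'
from h import *
s=sense();print(s['time'],s['position'],s['tool_rot'],s['opening'],s['force'])
c=get_calibration('wrist');print(c)
im=get_image('wrist');save('w1',im);np.save('w1.npy',im)
E
```

```text
2.7333 [ 0.51618443 -0.0028111   0.20517026] [-3.14100875e+00  1.76213601e-04  1.17811271e+00] 0.7028293312736882 [ 0.03196406 -0.52160914 -0.60806976]
{'mtx': array([[334.59826807,   0.        , 283.1487022 ],
       [  0.        , 334.59826807, 210.47045574],
       [  0.        ,   0.        ,   1.        ]]), 'rvec': array([-2.8070034 ,  0.55752044,  0.08054298]), 'tvec': array([-0.47844947,  0.15663453,  0.44553025])}
```

View pics/w1.png

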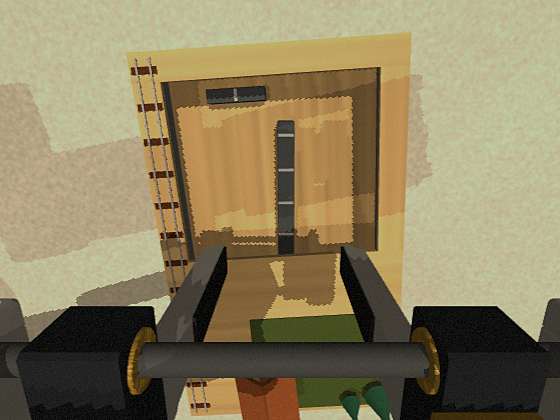

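The wrist view shows the girder from its end at (286,121) down to the deck edge at (286,252). The hatch corners are at about (163,82), (379,68) and (379,250), and the offcut is at (236,95).

```bash
python3 - <<'E'
from h import *
import numpy as np
np.set_printoptions(precision=4,suppress=True)
im=np.load('w1.npy'); c=get_calibration('wrist')
sub=im[105:262,255:315].astype(int)
for r in (125,140,160,180,215,240): 
    row=im[r,262:312].max(1).astype(int); k=np.where(row<95)[0]+262; print(r,k.min(),k.max(),len(k))
g=(sub.max(2)<95).astype(np.uint8); print('rows',[(i+105,int(g[i,20:40].sum())) for i in list(range(10,24))+list(range(138,157,2))])
print('hatch',ray(c,[(163,82),(379,68),(379,250)],.076))
print('deck +y corners',ray(c,[(127,52),(411,33)],.076))
print('A top',ray(c,[(277,121),(294,121)],.032))
print('near',ray(c,[(278,250),(294,250)],.032))
E
```

```text
125 276 293 18
140 274 293 19
160 277 293 17
180 275 293 17
215 278 293 16
240 278 307 26
rows [(115, 0), (116, 0), (117, 0), (118, 0), (119, 0), (120, 10), (121, 16), (122, 17), (123, 17), (124, 17), (125, 18), (126, 17), (127, 19), (128, 18), (243, 18), (245, 17), (247, 18), (249, 17), (251, 17), (253, 17), (255, 20), (257, 0), (259, 0), (261, 0)]
hatch [[ 0.4616  0.1345  0.076 ]
 [ 0.6369  0.074   0.076 ]
 [ 0.5853 -0.0856  0.076 ]]
deck +y corners [[0.4448 0.167  0.076 ]
 [0.6696 0.0896 0.076 ]]
A top [[0.5386 0.0664 0.032 ]
 [0.5545 0.0598 0.032 ]]
near [[ 0.4849 -0.0643  0.032 ]
 [ 0.5017 -0.0712  0.032 ]]
```

send_rows:
  steps:
    - [0.3, -0.25, 0.34, 3.0, 0]
    - [0.3, 0, 0, 3.0, 0]
    - [0.3, 0, 0, 3.0, 0]
    - [0.3, 0, 0, 3.0, 0]
    - [0.3, 0, 0, 2.5, 0]
    - [0.3, 0, 0, 2.0, 0]
    - [0.3, 0, 0, 1.5, 0]
    - [0.3, 0, 0, 1.0, 0]
    - [0.3, 0, 0, 0.5, 0]
    - [0.3, 0, 0, 0, 0]
    - [0.3, 0, 0, 0, 0]

```text
time: 3.7
position: [0.5193, -0.0066, 0.011]
tool_rot: [3.141, -0.0, 1.176]
force: [0.5, -0.5, 1.3]
opening: 0.7
grip_force: 0.0
```

send_rows:
  steps:
    - [0.6, 0, 0, 0, 0]
    - [0.7, 0, 0, 0, 0]
    - [0.8, 0, 0, 0, 0]
    - [0.9, 0, 0, 0, 0]
    - [1, 0, 0, 0, 0]
    - [1, 0, 0, 0, 0]
    - [1, 0, 0, 0, 0]
    - [1, 0, 0, 0, 0]
    - [1, 0, 0, 0, 0]
    - [1, 0, 0, 0, 0]
  grip_force: 5

```text
time: 4.53
position: [0.5184, -0.0063, 0.0105]
tool_rot: [-3.141, 0.0, 1.175]
force: [-0.2, 0.9, 0.9]
opening: 0.195
grip_force: 5.0
```

send_rows:
  steps:
    - [1, 0, 0, -0.5, 0]
    - [1, 0, 0, -0.5, 0]
    - [1, 0.2, 0, -0.5, 0]
    - [1, 0.2, 0, -0.5, 0]
    - [1, 0.2, 0, -0.5, 0]
    - [1, 0.2, 0, -0.5, 0]
    - [1, 0, 0, 0, 0]
    - [1, 0, 0, 0, 0]

```text
time: 5.2
position: [0.5224, 0.0011, 0.0411]
tool_rot: [3.14, -0.001, 1.175]
force: [0.1, 0.1, -1.5]
opening: 0.192
grip_force: 5.0
```

```bash
python3 - <<'E'
from h import *
s=sense();print(s['time'],s['position'],s['force'],s['moment'],s['opening'])
a=get_image('wrist');b=get_image('scene')
save('w2',np.hstack([a,cv2.resize(b[160:280,150:335],None,fx=1.29,fy=3.5)])[:, :800])
E
```

```text
5.2 [0.52236847 0.00113143 0.04110279] [ 0.1284019   0.05801266 -1.52889176] [-0.02485438  0.04165344  0.02740345] 0.1915822703986294
```

View pics/w2.png

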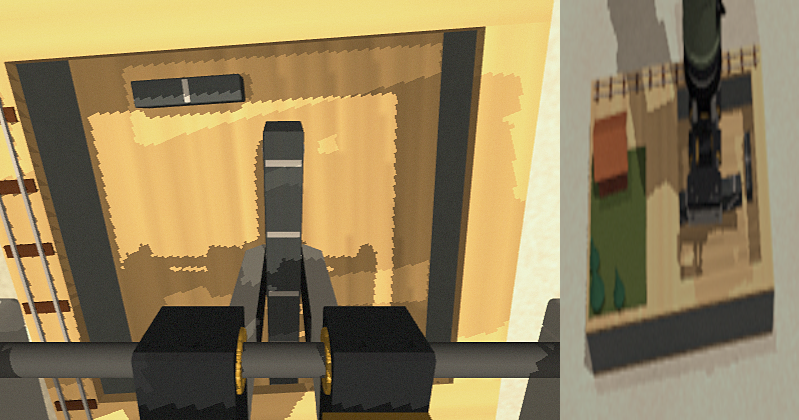

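The wrist view shows the end of the held girder at rows 122-131, columns 264-303. The offcut is untouched at (187,92), and I'll work out the tilt from the end's rows.

```bash
cat >> h.py <<'E'
def endrows(L=75,pz=10,k='wrist'):
    # predicted pixel of A-end top/bottom edge centre against tilt; pivot pz mm above TCP, 75 mm from A, mid-height of girder
    s=sense();p=np.array(s['position']);y=s['tool_rot'][2];u=np.array([np.cos(y),np.sin(y),0]);z=np.array([0,0,1.])
    for t in range(0,60,4):
        a=np.radians(t);ax=np.cos(a)*u+np.sin(a)*z;n=-np.sin(a)*u+np.cos(a)*z;g=p+z*pz/1e3
        print(t,proj(k,[g+ax*L/1e3+n*.013,g+ax*L/1e3-n*.013,g-ax*(.28-L/1e3)-n*.013]).round(0).tolist())
E
python3 - <<'E'
from h import *
endrows()
c=get_calibration('wrist');R=cv2.Rodrigues(c['rvec'])[0];print(-R.T@c['tvec'],R[2])
E
```

```text
0 [[282.0, 126.0], [282.0, 124.0], [282.0, 505.0]]
4 [[282.0, 129.0], [282.0, 123.0], [282.0, 483.0]]
8 [[282.0, 133.0], [282.0, 122.0], [282.0, 463.0]]
12 [[282.0, 138.0], [282.0, 122.0], [282.0, 444.0]]
16 [[282.0, 144.0], [282.0, 124.0], [282.0, 426.0]]
20 [[282.0, 152.0], [282.0, 126.0], [282.0, 409.0]]
24 [[282.0, 161.0], [282.0, 129.0], [282.0, 393.0]]
28 [[282.0, 171.0], [282.0, 133.0], [282.0, 377.0]]
32 [[282.0, 182.0], [282.0, 138.0], [282.0, 362.0]]
36 [[282.0, 195.0], [282.0, 145.0], [283.0, 348.0]]
40 [[282.0, 208.0], [282.0, 153.0], [283.0, 334.0]]
44 [[282.0, 223.0], [282.0, 161.0], [283.0, 320.0]]
48 [[282.0, 238.0], [282.0, 172.0], [283.0, 306.0]]
52 [[282.0, 254.0], [282.0, 183.0], [283.0, 293.0]]
56 [[282.0, 271.0], [282.0, 196.0], [283.0, 280.0]]
[0.5532478  0.0751825  0.21890539] [-0.1072348  -0.25877122 -0.95996779]
```

send_rows:
  steps:
    - [1, 0.37, 0, -0.37, 0]
    - [1, 0.37, 0, -0.37, 0]
    - [1, 0.37, 0, -0.37, 0]
    - [1, 0.37, 0, -0.37, 0]
    - [1, 0.37, 0, -0.37, 0]
    - [1, 0.37, 0, -0.37, 0]
    - [1, 0.5, 0, -0.28, 0]
    - [1, 0.5, 0, -0.28, 0]
    - [1, 0.5, 0, -0.28, 0]
    - [1, 0.5, 0, -0.28, 0]
    - [1, 0.5, 0, -0.28, 0]
    - [1, 0.5, 0, -0.28, 0]

```text
time: 6.3
position: [0.542, 0.0496, 0.0797]
tool_rot: [-3.141, 0.0, 1.175]
force: [0.1, 0.5, -2.4]
opening: 0.192
grip_force: 5.0
```

```bash
python3 - <<'E'
from h import *
s=sense();print(s['time'],s['position'],s['force'],s['moment'],s['opening'])
a=get_image('wrist')
save('w3',a);endrows()
E
```

```text
6.3 [0.54195774 0.04962203 0.07966616] [ 0.05039322  0.46194478 -2.40838405] [-0.04916748  0.10732595  0.04058653] 0.19161204988234218
0 [[282.0, 126.0], [282.0, 124.0], [282.0, 505.0]]
4 [[282.0, 129.0], [282.0, 123.0], [282.0, 484.0]]
8 [[282.0, 133.0], [282.0, 122.0], [282.0, 463.0]]
12 [[282.0, 138.0], [282.0, 122.0], [282.0, 445.0]]
16 [[282.0, 144.0], [282.0, 124.0], [282.0, 427.0]]
20 [[282.0, 152.0], [282.0, 126.0], [282.0, 410.0]]
24 [[282.0, 161.0], [282.0, 129.0], [282.0, 393.0]]
28 [[282.0, 171.0], [282.0, 133.0], [282.0, 378.0]]
32 [[282.0, 182.0], [282.0, 138.0], [282.0, 363.0]]
36 [[282.0, 195.0], [282.0, 145.0], [282.0, 348.0]]
40 [[282.0, 208.0], [282.0, 152.0], [282.0, 334.0]]
44 [[282.0, 223.0], [282.0, 161.0], [282.0, 320.0]]
48 [[282.0, 238.0], [282.0, 172.0], [282.0, 307.0]]
52 [[282.0, 254.0], [282.0, 183.0], [282.0, 294.0]]
56 [[282.0, 271.0], [282.0, 196.0], [282.0, 281.0]]
```

View pics/w3.png

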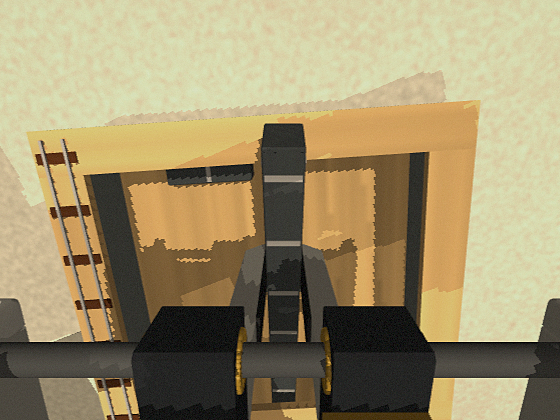

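The end is now over the +y rim, with its face spanning roughly rows 124-147. I'll read its edge from the intensity profile.

```bash
python3 - <<'E'
import cv2,numpy as np
a=cv2.imread('pics/w3.png').max(2)
print([(r,int(a[r,270:278].mean()),int(a[r,288:297].mean())) for r in range(119,188,2)])
E
```

```text
[(119, 218, 218), (121, 222, 222), (123, 130, 129), (125, 46, 45), (127, 49, 49), (129, 47, 50), (131, 51, 50), (133, 48, 48), (135, 48, 48), (137, 47, 48), (139, 47, 46), (141, 49, 45), (143, 49, 47), (145, 49, 47), (147, 57, 59), (149, 59, 60), (151, 58, 56), (153, 53, 58), (155, 57, 58), (157, 56, 58), (159, 58, 57), (161, 57, 58), (163, 57, 58), (165, 57, 59), (167, 57, 57), (169, 55, 58), (171, 58, 58), (173, 55, 56), (175, 105, 105), (177, 146, 146), (179, 151, 149), (181, 161, 163), (183, 51, 61), (185, 56, 66), (187, 56, 66)]
```

The tilt is about 17 degrees and the -y margin is thin. I'm lowering slightly, tightening the grip and drawing along the axis.

send_rows:
  steps:
    - [1, 0, 0, 0.35, 0]
    - [1, 0, 0, 0.35, 0]
    - [1, 0, 0, 0, 0]
    - [1, 0, 0, 0, 0]
  grip_force: 40

```text
time: 6.68
position: [0.5423, 0.049, 0.0726]
tool_rot: [3.141, -0.0, 1.175]
force: [1.7, 2.0, 2.2]
opening: 0.189
grip_force: 40.0
```

send_rows:
  steps:
    - [1, 0.5, 0, -0.15, 0]
    - [1, 1, 0, -0.31, 0]
    - [1, 1, 0, -0.31, 0]
    - [1, 1, 0, -0.31, 0]
    - [1, 0.5, 0, -0.15, 0]
    - [1, 0, 0, 0, 0]

```text
time: 7.18
position: [0.5581, 0.0875, 0.0853]
tool_rot: [3.14, -0.001, 1.177]
force: [0.3, -0.0, -2.0]
opening: 0.185
grip_force: 40.0
```

```bash
cat >> h.py <<'E'
def tilt():
    s=sense();a=get_image('wrist');g=a.max(2).astype(int);m=g[:,268:298].mean(1)
    d=np.where(m[60:250]<70)[0]
    print(s['time'],s['position'].round(4),s['force'].round(2),s['moment'].round(3),'dark from',60+d[0] if len(d) else None);r=60+d[0]
    print(m[r-2:r+70:2].round().astype(int).tolist())
E
python3 -c "
from h import *
tilt()"
```

```text
7.1833 [0.5581 0.0875 0.0853] [ 0.3  -0.01 -2.02] [0.009 0.032 0.035] dark from 123
[210, 18, 44, 43, 44, 45, 43, 44, 44, 44, 44, 44, 70, 62, 60, 60, 58, 57, 55, 54, 54, 53, 54, 53, 53, 51, 135, 137, 144, 124, 51, 55, 54, 56, 56, 55]
```

send_rows:
  steps:
    - [1, 0.5, 0, -0.15, 0]
    - [1, 1, 0, -0.31, 0]
    - [1, 1, 0, -0.31, 0]
    - [1, 1, 0, -0.31, 0]
    - [1, 1, 0, -0.31, 0]
    - [1, 1, 0, -0.31, 0]
    - [1, 1, 0, -0.31, 0]
    - [1, 0.5, 0, -0.15, 0]
    - [1, 0, 0, 0, 0]
    - [1, 0, 0, 0, 0]

```text
time: 8.07
position: [0.5842, 0.1509, 0.1063]
tool_rot: [3.142, 0.0, 1.176]
force: [0.4, -0.2, -3.3]
opening: 0.186
grip_force: 40.0
```

```bash
python3 - <<'E'
from h import *
tilt()
b=get_image('scene');t=get_image('top')
save('s4',np.hstack([cv2.resize(b[150:290,150:350],(400,280)),cv2.resize(t[150:310,210:400],(390,328))[:280]]))
E
```

```text
8.0667 [0.5842 0.1509 0.1063] [ 0.37 -0.22 -3.3 ] [ 0.049  0.087 -0.01 ] dark from 123
[195, 16, 38, 40, 40, 40, 41, 41, 41, 40, 39, 39, 64, 57, 54, 57, 57, 57, 56, 56, 56, 56, 55, 53, 52, 48, 124, 127, 133, 114, 47, 49, 50, 50, 49, 50]
```

View pics/s4.png

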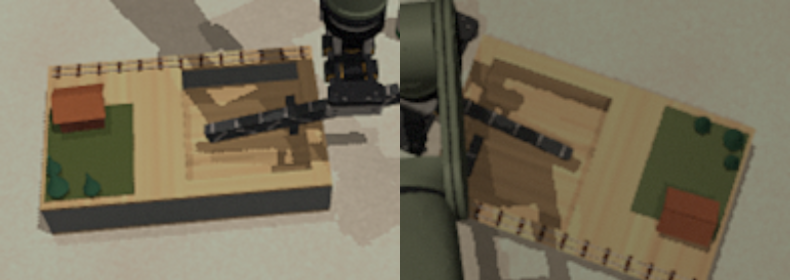

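The girder's far end B is now inside the hatch opening, at about (570,153) in the right half and about 20 mm clear of the -y edge. I'm lifting straight up, then bringing B over the free deck strip to level it.

send_rows:
  steps:
    - [1, 0, 0, -0.7, 0]
    - [1, 0, 0, -1.5, 0]
    - [1, 0, 0, -1.5, 0]
    - [1, 0, 0, -1.5, 0]
    - [1, 0, 0, -1.0, 0]
    - [1, 0, 0, -0.3, 0]
    - [1, -0.8, 0, 0, 0]
    - [1, -1.3, 0, 0, 0]
    - [1, -1.3, 0, 0, 0]
    - [1, -1.3, 0, 0, 0]
    - [1, -0.8, 0, 0, 0]
    - [1, 0, 0, 0, 0]

```text
time: 9.22
position: [0.5618, 0.0976, 0.1707]
tool_rot: [-3.14, 0.001, 1.172]
force: [-0.5, -0.4, -2.1]
opening: 0.187
grip_force: 40.0
```

```bash
python3 - <<'E'
from h import *
tilt()
b=get_image('scene')
save('s5',cv2.resize(b[130:290,150:350],(750,600)))
E
```

```text
9.2167 [0.5618 0.0976 0.1707] [-0.53 -0.36 -2.09] [ 0.022  0.034 -0.016] dark from 123
[194, 15, 38, 40, 40, 41, 38, 40, 39, 39, 39, 38, 63, 57, 54, 53, 51, 51, 50, 49, 49, 49, 48, 49, 49, 46, 123, 126, 132, 113, 46, 49, 50, 48, 48, 49]
```

View pics/s5.png

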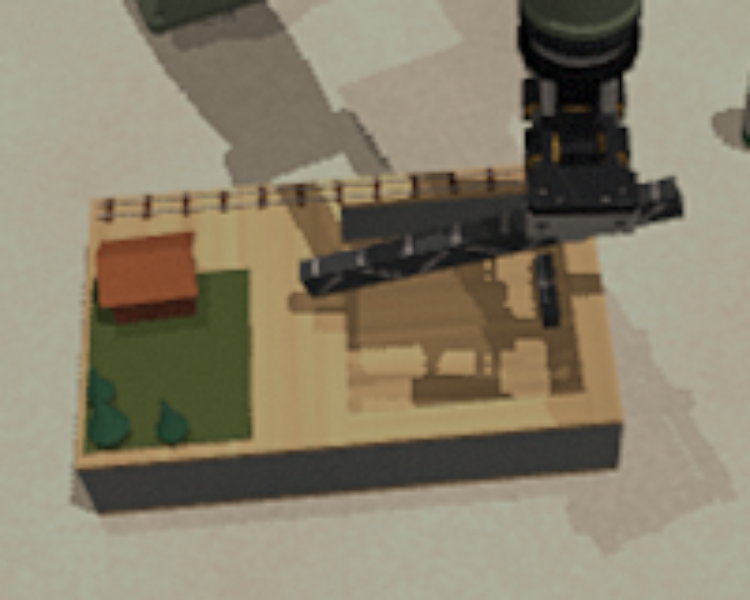

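B hangs over the free strip, its end at about (305,285), clear of the house at (150,280). I'm lowering with a light grip so that light contact of B levels the girder.

send_rows:
  steps:
    - [1, 0, 0, 0.8, 0]
    - [1, 0, 0, 0.9, 0]
    - [1, 0, 0, 0.6, 0]
    - [1, 0, 0, 0, 0]

```text
time: 9.65
position: [0.5612, 0.1002, 0.1455]
tool_rot: [-3.137, 0.002, 1.176]
force: [-1.4, -0.2, -2.4]
opening: 0.188
grip_force: 40.0
```

send_rows:
  steps:
    - [1, 0, 0, 0, 0]
    - [1, 0, 0, 0, 0]
    - [1, 0, 0, 0.3, 0]
    - [1, 0, 0, 0.4, 0]
    - [1, 0, 0, 0.4, 0]
    - [1, 0, 0, 0.4, 0]
    - [1, 0, 0, 0.4, 0]
    - [1, 0, 0, 0.4, 0]
    - [1, 0, 0, 0.4, 0]
    - [1, 0, 0, 0.4, 0]
    - [1, 0, 0, 0, 0]
  grip_force: 7

```text
time: 10.57
position: [0.5622, 0.0997, 0.1161]
tool_rot: [-3.14, 0.001, 1.175]
force: [0.4, 0.8, -0.3]
opening: 0.185
grip_force: 7.0
```

```bash
python3 -c "
from h import *
tilt();endrows()"
```

```text
10.5667 [0.5622 0.0997 0.1161] [ 0.4   0.85 -0.27] [-0.067  0.025  0.104] dark from 121
[211, 19, 36, 37, 37, 36, 31, 62, 63, 62, 63, 63, 64, 63, 63, 61, 60, 58, 57, 55, 48, 151, 140, 147, 72, 53, 55, 54, 55, 53, 55, 53, 55, 54, 54, 54]
0 [[282.0, 126.0], [282.0, 124.0], [282.0, 504.0]]
4 [[282.0, 129.0], [282.0, 123.0], [282.0, 483.0]]
8 [[282.0, 133.0], [282.0, 122.0], [282.0, 463.0]]
12 [[282.0, 138.0], [282.0, 123.0], [283.0, 444.0]]
16 [[282.0, 144.0], [282.0, 124.0], [283.0, 426.0]]
20 [[282.0, 152.0], [282.0, 126.0], [283.0, 409.0]]
24 [[282.0, 161.0], [282.0, 129.0], [283.0, 393.0]]
28 [[282.0, 171.0], [282.0, 133.0], [283.0, 377.0]]
32 [[282.0, 182.0], [282.0, 139.0], [283.0, 362.0]]
36 [[282.0, 195.0], [282.0, 145.0], [283.0, 347.0]]
40 [[281.0, 209.0], [282.0, 153.0], [283.0, 333.0]]
44 [[281.0, 223.0], [282.0, 162.0], [283.0, 320.0]]
48 [[281.0, 239.0], [282.0, 172.0], [283.0, 306.0]]
52 [[281.0, 255.0], [282.0, 183.0], [283.0, 293.0]]
56 [[281.0, 271.0], [282.0, 196.0], [283.0, 280.0]]
```

send_rows:
  steps:
    - [1, 0, 0, 0.4, 0]
    - [1, 0, 0, 0.4, 0]
    - [1, 0, 0, 0.4, 0]
    - [1, 0, 0, 0.4, 0]
    - [1, 0, 0, 0, 0]

```text
time: 11.03
position: [0.5622, 0.0997, 0.1002]
tool_rot: [-3.14, 0.001, 1.175]
force: [0.4, 0.4, -0.8]
opening: 0.189
grip_force: 7.0
```

send_rows:
  steps:
    - [1, 0, 0, 0, 0]
    - [1, 0, 0, 0, 0]
    - [1, 0, 0, 0, 0]
    - [1, 0, 0, -0.3, 0]
    - [1, 0, 0, -0.8, 0]
    - [1, 0, 0, -1.2, 0]
    - [1, 0, 0, -1.2, 0]
    - [1, 0, 0, -0.8, 0]
    - [1, 0, 0, -0.3, 0]
    - [1, 0, 0, 0, 0]
  grip_force: 60

```text
time: 11.87
position: [0.5643, 0.0999, 0.1495]
tool_rot: [3.138, -0.002, 1.175]
force: [0.1, 0.1, -1.7]
opening: 0.189
grip_force: 60.0
```

send_rows:
  steps:
    - [1, 0, 0, -0.7, 0]
    - [1, 0, 0, -1.2, 0]
    - [1, 0, 0, -1.2, 0]
    - [1, 0, 0, -1.2, 0]
    - [1, 0, 0, -1.2, 0]
    - [1, 0, 0, -0.8, 0]
    - [1, 0, 0, -0.3, 0]
    - [1, 0, 0, 0, 0]
    - [1, 0, 0, 0, 0]
    - [1, 0, 0, 0, 0]
    - [1, 0, 0, 0, 0]

```text
time: 12.78
position: [0.5623, 0.0998, 0.2123]
tool_rot: [-3.14, 0.001, 1.175]
force: [-0.3, -0.0, -2.0]
opening: 0.183
grip_force: 60.0
```

```bash
python3 - <<'E'
from h import *
tilt()
b=get_image('scene');t=get_image('top')
save('s6',np.hstack([cv2.resize(b[110:290,150:350],(400,360)),cv2.resize(t[150:310,190:390],(400,320)),][:1]+[cv2.resize(t[150:310,190:390],(400,360))]))
E
```

```text
12.7833 [0.5623 0.0998 0.2123] [-0.26 -0.03 -1.98] [ 0.059  0.06  -0.058] dark from 121
[192, 10, 31, 30, 30, 60, 59, 61, 61, 61, 61, 60, 61, 59, 59, 57, 54, 54, 51, 134, 136, 145, 42, 52, 51, 51, 53, 52, 52, 51, 51, 52, 53, 52, 50, 51]
```

View pics/s6.png

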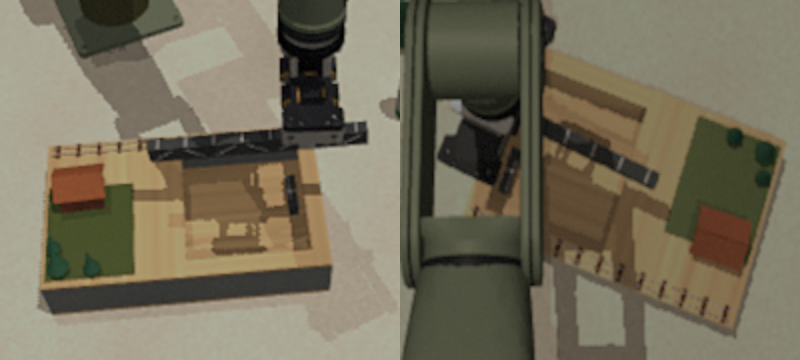

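The girder is out, held at about 5 degrees of tilt and roughly 110 mm above the deck. The house, trees and offcut are where they were.

```bash
python3 -c "
from station import *
print(hand_in())"
```

```text
the job is handed in; nothing more can be done
None
```

I drew the girder out of the hatch, visible end first, and handed in at about 12.9 s. It was held still at about 5° tilt and roughly 110 mm above the deck; to level it, I lightly touched its far end to the deck. The house, fixed trees and offcut look unmoved; I didn't recheck the items on the table.

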